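# Find the weighted plinth

### The job

Take the lid off the warming pot by its knob and lay it gently, flat, on the round cork mat. In the pot stand two look-alike cast plinths, one cast round steel for ballast and the other round wood: lift each out in turn to feel which is heavier, never dropping or tipping them, while the other stays standing in the pot. Finish with the heavier one held upright in the gripper, still and about a hand's breadth above the middle of the modelling turntable, and do not let go; the lighter one must be standing back in the pot, and the other things on the table stay where they are.

Things in the scene. Friction and masses are not known exactly. Their poses are not given: they have to be found in the camera images.
- pot: fixed round warming pot: black housing 184 mm across, open steel bucket inside, 146 mm inner diameter; rim (162 mm across) 108 mm and inner floor 14 mm above the table. Origin: on the pot's axis, on the table; z up; dial and display on its -x side. The plinths stand side by side in it, each about 36 mm from the axis, one towards +y and one towards -y of this frame
- pot_floor (a point): centre of the pot's inner floor, where the plinths stand
- lid: loose round lid, smoked see-through plastic, 162 mm across, 0.15 kg, black knob in the middle of its top; a boss underneath (136 mm wide, 5 mm deep) drops into the bucket. Origin: centre of the boss's underside; above it lie the rim's underside 5 mm, the top round the knob 14 mm, the knob's top 48 mm. z up. On the closed pot the origin is 103 mm above the table
- lid_knob (a point): the place to grip the lid's knob: on the knob's axis, 36 mm above the lid's origin, 12 mm under the knob's top; the knob is round, 26 mm across from 25 to 44 mm above the lid's origin, on a thinner neck
- plinth_a: one of two cast plinths, pale stone, 84 mm high: drum foot 50 mm across and 42 mm high, on it a plain round column 26 mm across, straight from 45 to 84 mm. Origin: centre of its underside; z up. Stands in the pot under the lid. Which plinth is heavier changes from start to start; it weighs over twice the other, by at least 1.5 N, both under 0.45 kg. Its core has 1.5 mm of play
- plinth_b: the other plinth, the same in shape, size and look
- cork_mat: round cork mat, 200 mm across and 4 mm thick, fixed flat on the table; for the lid. Origin: centre of its underside
- turntable: small metal modelling turntable (banding wheel), its foot fixed to the table, its aluminium wheel 180 mm across, top 50 mm above the table, free to turn. Origin: centre of its underside
- turntable_top (a point): middle of the turntable's top face, 50 mm above the table
- tin: bystander: flat round aluminium tin, 66 across and 28 high (mm); loose, leave it alone. Origin: centre of its underside
- cup: bystander: white plastic cup, 68 across and 75 high (mm); loose, leave it alone. Origin: centre of its underside
- jar: bystander: small amber glass jar with a black cap, 52 across and 62 high (mm); loose, leave it alone. Origin: centre of its underside
- loop_tool: bystander: wooden wire-loop modelling tool lying flat, about 155 long (mm); loose, leave it alone. Origin: centre of its underside
- brush: bystander: brush lying flat, 170 long (mm); loose, leave it alone. Origin: centre of its underside
- figure: bystander: clay centaur figure on a 110 x 85 slab, about 160 high (mm); loose, leave it alone. Origin: centre of its underside
Not all that is in view belongs to the job. What is shaped like the lid but orange is not meant.

How it is judged (in metres and radians):
On the way, in this order (a step that is already met when the one before it is completed fails the run):
1. the lid lies flat on the cork mat, let go (horizontal distance between lid and cork_mat below 0.045 m and height (world z) of lid below 0.014 m and angle between lid's own z axis and vertical below 0.08 rad and contact force between the fingers and lid below 0.1 N), for 0.2 s.
2. the lighter plinth has been lifted clear in the gripper while the heavier stands in the pot (((z of plinth_a in the frame of pot_floor above 0.026 m and contact force between the fingers and plinth_a above 1 N and contact force between plinth_a and pot below 0.1 N and horizontal distance between plinth_b and pot below 0.05 m and height (world z) of plinth_b below 0.022 m and angle between plinth_b's own z axis and vertical below 0.12 rad and contact force between the fingers and plinth_b below 0.1 N and contact force between plinth_b and pot above 2.35 N) or (z of plinth_b in the frame of pot_floor above 0.026 m and contact force between the fingers and plinth_b above 1 N and contact force between plinth_b and pot below 0.1 N and horizontal distance between plinth_a and pot below 0.05 m and height (world z) of plinth_a below 0.022 m and angle between plinth_a's own z axis and vertical below 0.12 rad and contact force between the fingers and plinth_a below 0.1 N and contact force between plinth_a and pot above 2.35 N))), for 0.2 s.
3. the heavier plinth is lifted clear in the gripper while the lighter stands back in the pot (((z of plinth_a in the frame of pot_floor above 0.026 m and contact force between the fingers and plinth_a above 1 N and contact force between plinth_a and pot below 0.1 N and horizontal distance between plinth_b and pot below 0.05 m and height (world z) of plinth_b below 0.022 m and angle between plinth_b's own z axis and vertical below 0.12 rad and contact force between the fingers and plinth_b below 0.1 N and contact force between plinth_b and pot between 0.5 and 2.35 N) or (z of plinth_b in the frame of pot_floor above 0.026 m and contact force between the fingers and plinth_b above 1 N and contact force between plinth_b and pot below 0.1 N and horizontal distance between plinth_a and pot below 0.05 m and height (world z) of plinth_a below 0.022 m and angle between plinth_a's own z axis and vertical below 0.12 rad and contact force between the fingers and plinth_a below 0.1 N and contact force between plinth_a and pot between 0.5 and 2.35 N))), for 0.2 s.
At the end, for the whole second after the job is handed in: heavier plinth gripped, still, upright within 0.2 rad, foot 40-200 mm above the turntable top, within 45 mm of its middle; lighter one, lifted too before, stands free in the pot; lid flat and free on the cork mat, centres within 45 mm. Lifted: 26 mm off the pot floor, clear of the pot (all of step 1 and ((horizontal distance between plinth_a and turntable_top below 0.045 m and z of plinth_a in the frame of turntable_top between 0.04 and 0.2 m and angle between plinth_a's own z axis and vertical below 0.2 rad and linear speed of plinth_a below 0.03 m/s and contact force between the fingers and plinth_a above 1 N and contact force between plinth_a and turntable below 0.05 N and contact force between plinth_a and pot below 0.05 N and horizontal distance between plinth_b and pot below 0.05 m and height (world z) of plinth_b below 0.022 m and angle between plinth_b's own z axis and vertical below 0.12 rad and contact force between the fingers and plinth_b below 0.1 N and contact force between plinth_b and pot between 0.5 and 2.35 N) or (horizontal distance between plinth_b and turntable_top below 0.045 m and z of plinth_b in the frame of turntable_top between 0.04 and 0.2 m and angle between plinth_b's own z axis and vertical below 0.2 rad and linear speed of plinth_b below 0.03 m/s and contact force between the fingers and plinth_b above 1 N and contact force between plinth_b and turntable below 0.05 N and contact force between plinth_b and pot below 0.05 N and horizontal distance between plinth_a and pot below 0.05 m and height (world z) of plinth_a below 0.022 m and angle between plinth_a's own z axis and vertical below 0.12 rad and contact force between the fingers and plinth_a below 0.1 N and contact force between plinth_a and pot between 0.5 and 2.35 N))); the arm keeps its last pose, push and grip.
It fails at once if a bystander is pushed more than 30 mm from its place (distance of any of tin, cup, jar, loop_tool, brush, figure from where it was at the start of the episode above 0.03 m).
It fails at once if a plinth is tipped over (angle between any of plinth_a, plinth_b's own z axis and vertical above 0.8 rad).
It fails at once if the lid is let fall (contact force between the fingers and lid below 0.05 N and linear speed of lid above 0.6 m/s).
It fails at once if a plinth is let fall ((contact force between the fingers and plinth_a below 0.05 N and linear speed of plinth_a above 0.6 m/s) or (contact force between the fingers and plinth_b below 0.05 N and linear speed of plinth_b above 0.6 m/s)).
It also fails if it takes over 72 s, if anything falls off the work surface, if the arm or the gripper's body presses on something with over 40 N, if the wrist force passes 120 N, or if a joint passes its speed limit or range.

### The arm

A 6-joint arm with a two-finger parallel gripper is mounted at the origin on the work surface. World frame = base frame: x ahead of the robot, y to its left, z up, the work surface at z = 0. Lengths are in mm, angles in rad, forces in N, time in s.
With the tool pointing down it reaches from about 300 to 875 mm from the base axis. Payload 4.2 kg.
Tool frame: the origin (TCP) lies midway between the tips of the shut fingers; the grasp point (between the pads) lies 19 mm behind it; z points along the fingers, y is the line along which they close (so a half turn about z gives the same grasp; the last joint's range is limited). The gripper opens to 85 mm and grips with 20 to 120 N. Pads are 22 mm wide; open, the fingers measure 114 mm over their backs; the gripper's body (76 mm by 85 mm) begins 54 mm behind the grasp point. The pads swing forward as they close: fully open they stand 13 mm farther back than shut.
Start: joints at [1.279, 0.32, 1.565, -0, 1.257, -0.02], TCP at [154.37, 553.908, 205.738] pointing down, gripper open.
Joint ranges: [-3.11, 3.11], [-0.84, 2.01], [0.21, 2.61], [-1.34, 4.49], [0.05, 2.63], [-2.56, 2.56]. Speed limits (rad/s): [2.57, 2.57, 3.14, 3.14, 3.14, 3.14].

### API

Orientations are given as a rotation vector (axis times angle).
In Python, from workcell import sensors, viewer, arm gives the robot as it stands.
- The arm moves only by the tool carry_out, never from a script. Its arguments are lists of equal length, an entry for each row: "dr": the turn, a rotation vector about the tool's x, y, z in units of pi/4 rad (1.0 is pi/4 rad), a list of three; "linear": the shift along the tool's x, y, z in units of 0.2 m (1.0 is 0.2 m), a list of three; "grip": the opening, from 0 (shut) to 1 (fully open). In form: {"dr": [[wx, wy, wz], ...], "linear": [[tx, ty, tz], ...], "grip": [grip, ...]}. A call has 1 to 12 rows; each row shifts and turns the commanded pose from where the row before left it, along the tool's axes as they then stand; what a row does not reach is not made up. A row lasts 1/10 s, in which the tool goes at most 50 mm and 8.59 degrees, less where a joint would pass 70% of its speed; a pose out of reach is approached as far as the arm can. A call with a number of a shift or a turn outside -1 to 1 is refused whole. A call with a gripper value outside its range is refused whole. The fingers move at their own pace and stop on an object; "squeeze" is the grip in N (left out, the last holds). Time passes only in rows, so rows that do not move let the fingers close. It gives the time, the measured TCP pose, the force, the opening and the grip force at its end, in the units of the state.
- sensors.sense(): the state, without advancing time (a new reading comes with each control period).
- viewer.capture(name): name is "scene" or "top" or "wrist"; returns a dict with "pixels" (420x560x3 uint8, red, green, blue), "fx", "fy", "cx", "cy" (pixels), "rvec" (rotation vector, rad) and "tvec" (3), from world to camera coordinates, as OpenCV has them; the wrist camera has in their place "hand_eye" (4x4, takes a point from camera to tool coordinates, whose origin is the TCP and whose axes are the flange's). Camera axes: x right, y down, z forward; pixel columns grow to the right and rows downward; lengths in mm; the calibration is good to about 2 mm. The wrist camera is an equidistant fisheye: a pixel r from the principal point sees the ray r / f radians off the axis. A picture is of the moment at which its call begins: read the wrist's pose just before it. There is no depth.
- arm.job_done(): hands the job in; it is judged then, once.
The state is a dict: "t": time; "joint_pos": joint angles; "joint_vel": joint speeds; "joint_torque": joint torques, N m; "position": TCP position; "tool_rot": TCP orientation; "contact_force": force on the tool from outside, world axes, zero at the start; "moment": the same for the moment, N m; "opening": finger opening in mm; "grasp_force": force on a finger pad.
Only numpy, scipy, OpenCV 4.12 (cv2) and the standard library are available. Lean on these libraries where they do the work, as an engineer would, in place of code of your own. Each camera call takes 0.05 s, during which the arm holds its last target. There are 200 camera calls.

## Working session

There is one attempt and no reset: what is moved stays moved. The work goes in short steps, Python scripts to look and compute and a tool call to move; the robot and the scene stay as the last step left them, time stands still between calls to the robot, and variables do not carry over. Pictures are saved under pics/ and viewed, at most 12 in all, crops included, and the job is handed in when it is done.

Besides the shell and the picture viewer there is one more tool, called in YAML: its name, and indented under it one key for each argument. carry_out: Moves the arm, as the interface text tells. Shifts and turns lie within -1 to 1; 1 stands for 0.2 m of shift or pi/4 rad of turn. Its arguments: {"type":"object","properties":{"dr":{"type":"array","items":{"type":"array","items":{"type":"number"}}},"linear":{"type":"array","items":{"type":"array","items":{"type":"number"}}},"grip":{"type":"array","items":{"type":"number"}},"squeeze":{"type":"number"}},"required":["dr","linear","grip"]}

```bash
mkdir -p pics && ls && cat > h.py <<'E'
import numpy as np, cv2
from scipy.spatial.transform import Rotation as R
from workcell import sensors, viewer, arm
def cap(n,name=None):
    s=sensors.sense(); c=viewer.capture(n)
    if name: cv2.imwrite('pics/'+name+'.png',c['pixels'][:,:,::-1])
    return s,c
def ray(s,c,u,v):
    x=(u-c['cx'])/c['fx']; y=(v-c['cy'])/c['fy']
    if 'hand_eye' in c:
        t=np.hypot(x,y); d=np.array([x/t*np.sin(t),y/t*np.sin(t),np.cos(t)]) if t>0 else np.array([0,0,1.])
        H=np.array(c['hand_eye']); T=R.from_rotvec(s['tool_rot']).as_matrix()
        return T@H[:3,3]+np.array(s['position']), T@H[:3,:3]@d
    M=R.from_rotvec(np.array(c['rvec']).ravel()).as_matrix()
    return -M.T@np.array(c['tvec']).ravel(), M.T@np.array([x,y,1.])
def onz(s,c,u,v,z):
    o,d=ray(s,c,u,v); return o+d*(z-o[2])/d[2]
E
python3 - <<'E'
from h import *
s,c=cap('top','top1'); s2,c2=cap('scene','scene1')
print(s); print({k:v for k,v in c.items() if k!='pixels'})
E
```

```text
pics
{'t': 0.0, 'joint_pos': array([ 1.27900059e+00,  3.20312964e-01,  1.56567479e+00,  1.70395951e-05,
        1.25737260e+00, -2.00394858e-02]), 'joint_vel': array([ 0.00157971, -0.00034277,  0.00022286, -0.00057451,  0.00044215,
       -0.00017857]), 'joint_torque': array([ 1.26348950e-03, -4.15539908e+01, -2.34157383e+01,  3.98064890e-05,
        8.18036642e-03,  1.00039273e-05]), 'position': array([154.21232674, 553.40415817, 204.87183046]), 'tool_rot': array([-4.25530063e-01, -3.11234571e+00,  2.73881262e-03]), 'contact_force': array([ 1.31482108, -0.53100243,  0.14046792]), 'moment': array([-0.02670392,  0.00428454,  0.01208665]), 'grasp_force': 0.0, 'opening': 85.53042762630885}
{'fx': 440.70977778102707, 'fy': 440.70977778102707, 'cx': 281.16338211678374, 'cy': 207.37917318498387, 'rvec': array([ 2.18876147, -2.18301859,  0.08462181]), 'tvec': array([  53.40674067,  488.57313799, 1384.82374841])}
```

View pics/top1.png

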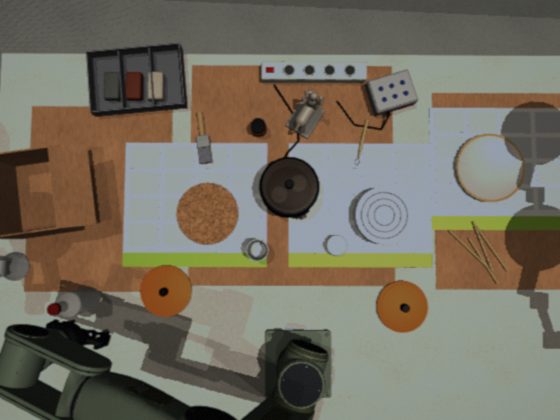

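View pics/scene1.png

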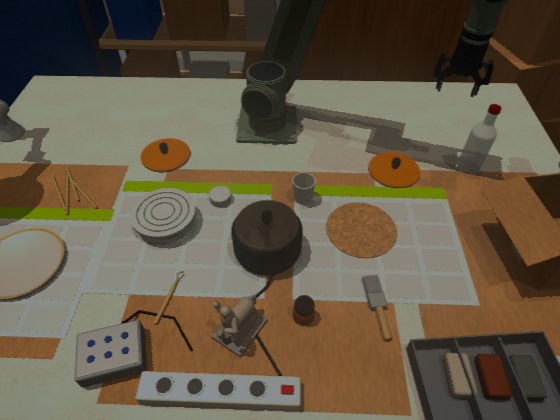

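The top view shows the pot and knob at about (289,185), the cork mat at (207,213) and the turntable at (381,215). The cup is at (257,247), the tin at (337,244), the figure at (303,112) and the jar at (258,127). The orange lids are decoys.

```bash
python3 - <<'E'
from h import *
s,c=cap('top'); im=c['pixels']; hsv=cv2.cvtColor(im,cv2.COLOR_RGB2HSV)
def blob(mask,u,v,r):
    m=np.zeros(mask.shape,np.uint8); cv2.circle(m,(u,v),r,255,-1)
    m=cv2.bitwise_and(mask.astype(np.uint8)*255,m)
    m=cv2.morphologyEx(m,cv2.MORPH_OPEN,np.ones((3,3)))
    k=max(cv2.findContours(m,cv2.RETR_EXTERNAL,cv2.CHAIN_APPROX_NONE)[0],key=cv2.contourArea)
    return cv2.minEnclosingCircle(k),cv2.fitEllipse(k)
V=hsv[:,:,2]
(e,el)=blob(V<75,289,186,36); print('pot',e,el,onz(s,c,*el[0],80), 'as lid', onz(s,c,*el[0],110))
(e,el)=blob((hsv[:,:,1]>90)&(hsv[:,:,0]<25),207,213,36); print('mat',e,el,onz(s,c,*el[0],4))
g=cv2.cvtColor(im,cv2.COLOR_RGB2GRAY)
for n,u,v,z,r0,r1 in(('turn',381,215,50,23,34),('cup',257,249,75,7,14),('tin',337,244,28,7,13),('knob',289,184,151,3,8),('pot',289,186,108,24,34)):
    p=cv2.resize(g[v-45:v+45,u-45:u+45],None,fx=6,fy=6,interpolation=cv2.INTER_CUBIC)
    h=cv2.HoughCircles(p,cv2.HOUGH_GRADIENT,1,20,param1=80,param2=20,minRadius=r0*6,maxRadius=r1*6)
    if h is None: print(n,None);continue
    for a in h[0][:2]:
        q=(a[0]/6+u-45-.4,a[1]/6+v-45-.4); w=onz(s,c,*q,z); o,d=ray(s,c,*q); print(n,q,a[2]/6,'diam mm',a[2]/3/440*(o[2]-z),w)
for n,u,v,z in(('knobdark',289.5,184,151),('fig',303,112,50),('jar',258,127,62)): print(n,onz(s,c,u,v,z))
E
```

```text
pot ((289.3409118652344, 187.7954559326172), 32.241004943847656) ((288.4515380859375, 187.2151336669922), (59.1942138671875, 61.42919921875), 171.4461212158203) [545.62172257  32.84182145  80.        ] as lid [542.02849864  33.45369088 110.        ]
mat ((206.93023681640625, 213.06976318359375), 30.70855712890625) ((206.8991241455078, 213.21995544433594), (59.609352111816406, 60.23463439941406), 53.574859619140625) [469.99442049 292.89654836   4.        ]
turn (np.float32(382.01666), np.float32(213.18335)) 26.866667 diam mm 166.90377424420754 [ 468.83922815 -258.82781238   50.        ]
turn (np.float32(382.68335), np.float32(216.68335)) 26.566666 diam mm 165.04007609386068 [ 457.94885962 -260.7454996    50.        ]
cup (np.float32(257.01666), np.float32(248.85)) 10.616667 diam mm 64.74747314255853 [357.98452796 127.78848668  75.        ]
tin None
knob None
pot (np.float32(288.68335), np.float32(186.51668)) 30.0 diam mm 178.459888904237 [544.36990972  32.72283356 108.        ]
pot (np.float32(285.01666), np.float32(188.01668)) 33.899998 diam mm 201.6596516453414 [539.82854103  43.67178302 108.        ]
knobdark [546.47912162  31.27015349 151.        ]
fig [788.51601089 -13.45118423  50.        ]
jar [736.72193823 127.83582159  62.        ]
```

carry_out:
  dr:
    - [0,0,0.184]
    - [0,0,0.184]
    - [0,0,0.184]
    - [0,0,0.184]
    - [0,0,0.184]
    - [0,0,0.184]
    - [0,0,0.184]
    - [0,0,0.184]
    - [0,0,0.184]
  linear:
    - [0,0,0]
    - [0,0,0]
    - [0,0,0]
    - [0,0,0]
    - [0,0,0]
    - [0,0,0]
    - [0,0,0]
    - [0,0,0]
    - [0,0,0]
  grip: [1,1,1,1,1,1,1,1,1]

```text
t: 1.05
position: [154.3, 553.7, 205.4]
tool_rot: [2.23, 2.213, -0.001]
contact_force: [0.7, -0.0, -0.6]
opening: 85.3
grasp_force: 0.0
```

carry_out:
  dr:
    - [0,0,0]
    - [0,0,0]
    - [0,0,0]
    - [0,0,0]
    - [0,0,0]
    - [0,0,0]
    - [0,0,0]
    - [0,0,0]
    - [0,0,0]
    - [0,0,0]
    - [0,0,0]
    - [0,0,0]
  linear:
    - [-0.2,0.15,-0.05]
    - [-0.2,0.15,0]
    - [-0.2,0.15,0]
    - [-0.2,0.15,0]
    - [-0.2,0.15,0]
    - [-0.2,0.15,0]
    - [-0.2,0.15,0]
    - [-0.2,0.15,0]
    - [-0.2,0.15,0]
    - [-0.2,0.15,0]
    - [-0.2,0.15,0]
    - [-0.2,0.15,0]
  grip: [1,1,1,1,1,1,1,1,1,1,1,1]

```text
t: 2.25
position: [513.8, 72.2, 215.4]
tool_rot: [-2.223, -2.219, -0.0]
contact_force: [-0.5, 0.8, 1.1]
opening: 85.4
grasp_force: 0.0
```

carry_out:
  dr:
    - [0,0,0]
    - [0,0,0]
    - [0,0,0]
    - [0,0,0]
  linear:
    - [-0.2,0.15,0]
    - [0,0,0]
    - [0,0,0]
    - [0,0,0]
  grip: [1,1,1,1]

```text
t: 2.65
position: [542.1, 34.8, 215.2]
tool_rot: [-2.222, -2.219, 0.001]
contact_force: [-1.0, 0.8, 0.7]
opening: 85.8
grasp_force: 0.0
```

```bash
python3 - <<'E'
from h import *
s,c=cap('wrist','w1')
print(s['t'],s['position'],s['tool_rot'],s['joint_pos'],s['contact_force'],R.from_rotvec(s['tool_rot']).as_matrix().round(3)); print({k:v for k,v in c.items() if k!='pixels'})
E
```

```text
2.65 [542.07937783  34.82792051 215.23483734] [-2.22171744e+00 -2.21942212e+00  6.99064754e-04] [4.26035527e-02 2.64153385e-01 1.61980320e+00 6.37940880e-04
 1.25879719e+00 4.34410399e-02] [-1.00353194  0.7762131   0.70864146] [[ 0.001  1.    -0.001]
 [ 1.    -0.001  0.001]
 [ 0.001 -0.001 -1.   ]]
{'fx': 325.19226210127806, 'fy': 325.19226210127806, 'cx': 280.3305113094351, 'cy': 209.39116114266503, 'hand_eye': array([[ 3.29620900e-04, -9.59304081e-01, -2.82374877e-01,
         7.20017642e+01],
       [ 9.99999622e-01,  8.89848038e-05,  8.65010698e-04,
        -4.15480621e-01],
       [-8.04681219e-04, -2.82375056e-01,  9.59303748e-01,
        -1.67052038e+02],
       [ 0.00000000e+00,  0.00000000e+00,  0.00000000e+00,
         1.00000000e+00]])}
```

View pics/w1.png

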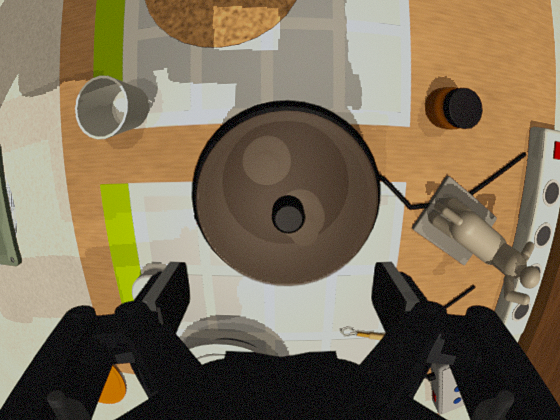

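The wrist view shows the pot lid, with the knob top at about (288,212). The plinth tops show faintly through it at (267,160) and (303,217).

```bash
python3 - <<'E'
from h import *
s,c=cap('wrist'); g=cv2.cvtColor(c['pixels'],cv2.COLOR_RGB2GRAY)
m=((g<40).astype(np.uint8)); p=np.zeros_like(m); cv2.circle(p,(288,213),28,1,-1)
k=max(cv2.findContours(m*p,cv2.RETR_EXTERNAL,cv2.CHAIN_APPROX_NONE)[0],key=cv2.contourArea); 
print(cv2.contourArea(k),cv2.fitEllipse(k)); 
(u,v),_=cv2.minEnclosingCircle(k); print('knob',u,v,onz(s,c,u,v,149), onz(s,c,288.5,214,151))
# lid outline points: left edge, right edge at lid level
a=onz(s,c,193,190,113);b=onz(s,c,381,190,113);print(a,b,np.linalg.norm(a-b))
for q in((267,160),(303,217),(310,215)): print('plinth',onz(s,c,*q,98))
s2,c2=cap('scene'); 
# check knob in scene camera
M=R.from_rotvec(np.ravel(c2['rvec'])).as_matrix()
w=M@onz(s,c,288.5,214,151)+np.ravel(c2['tvec']); print(c2['fx']*w[0]/w[2]+c2['cx'],c2['fy']*w[1]/w[2]+c2['cy'])
E
```

```text
943.5 ((287.688720703125, 214.34886169433594), (32.444679260253906, 37.110984802246094), 175.6885528564453)
knob 287.6185607910156 214.17181396484375 [547.26415395  34.7336691  149.        ] [547.87337443  35.48747008 151.        ]
[465.75378923  45.48454535 113.        ] [630.13945034  45.6522231  113.        ] 164.38574663201894
plinth [530.05129249  68.78543195  98.        ]
plinth [562.64083199  16.20048032  98.        ]
plinth [569.05925844  18.12289902  98.        ]
267.2589248374079 212.33307247209817
```

carry_out:
  dr:
    - [0,0,0]
    - [0,0,0]
    - [0,0,0]
    - [0,0,0]
    - [0,0,0]
    - [0,0,0]
    - [0,0,0]
  linear:
    - [-0.001,0.027,0]
    - [0,0,0.1]
    - [0,0,0.1]
    - [0,0,0.1]
    - [0,0,0.1]
    - [0,0,0.065]
    - [0,0,0]
  grip: [0.7,0.7,0.7,0.7,0.7,0.7,0.7]

```text
t: 3.5
position: [547.1, 34.4, 120.8]
tool_rot: [-2.22, -2.219, 0.004]
contact_force: [0.3, -0.3, 0.2]
opening: 59.6
grasp_force: 0.0
```

carry_out:
  dr:
    - [0,0,0]
    - [0,0,0]
    - [0,0,0]
    - [0,0,0]
    - [0,0,0]
    - [0,0,0]
    - [0,0,0]
    - [0,0,0]
  linear:
    - [0,0,0]
    - [0,0,0]
    - [0,0,0]
    - [0,0,0]
    - [0,0,0]
    - [0,0,0]
    - [0,0,0]
    - [0,0,0]
  grip: [0,0,0,0,0,0,0,0]
  squeeze: 30

```text
t: 4.3
position: [549.0, 34.0, 123.5]
tool_rot: [2.223, 2.219, 0.003]
contact_force: [-1.0, 1.2, 7.0]
opening: 18.6
grasp_force: 25.6
```

```bash
python3 - <<'E'
from h import *
s,c=cap('wrist'); s2,c2=cap('scene')
a=cv2.resize(c['pixels'][120:400,130:430],(400,373)); b=cv2.resize(c2['pixels'][120:290,190:350],(400,425))
o=np.zeros((425,800,3),np.uint8); o[:373,:400]=a; o[:,400:]=b
cv2.imwrite('pics/g1.png',o[:,:,::-1]); print(s['contact_force'],s['moment'],s['opening'])
E
```

```text
[-0.99116587  1.20943507  6.99357071] [0.14812497 0.12222103 0.01387668] 18.557720681839683
```

View pics/g1.png

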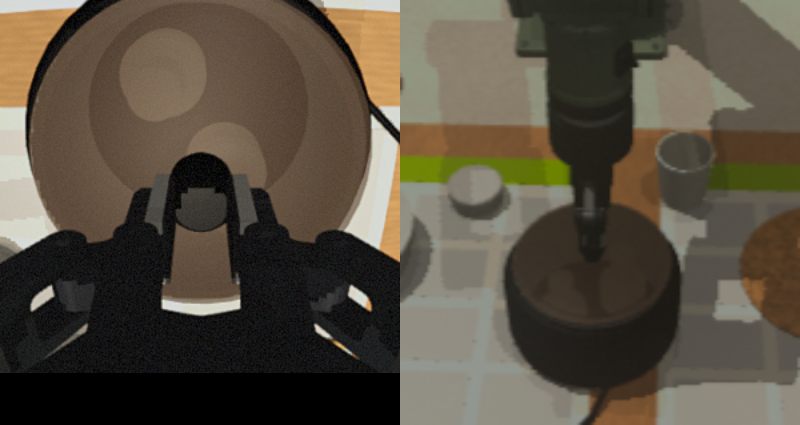

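The knob sits between the pads, but it may be off-centre towards +y. I'll check by projecting the expected points.

```bash
python3 - <<'E'
from h import *
s,c=cap('wrist')
H=np.array(c['hand_eye']);T=R.from_rotvec(s['tool_rot']).as_matrix()
def proj(p):
    q=H[:3,:3].T@(T.T@(np.array(p)-s['position'])-H[:3,3]); r=np.hypot(q[0],q[1]); t=np.arctan2(r,q[2])
    u=np.array([c['cx']+c['fx']*t*q[0]/r,c['cy']+c['fy']*t*q[1]/r]); return ((u-[130,120])*400/300).round()
for z in (151,147,128): print('knob z',z,[proj((549,34+d,z)) for d in(-13,0,13)])
print('pad pts',[proj(s['position']+T@np.array([dx,dy,-19])) for dy in(-9.3,9.3) for dx in(-11,11)])
print('tip',proj(s['position']))
# lid rim extents at z=117 in crop: left 28 (row 110), right 370, bottom row 300
inv=lambda x,y,z:onz(s,c,x*.75+130,y*.75+120,z)
print(inv(27,110,110),inv(371,110,110),inv(200,300,110), inv(200,152,128),inv(202,193,151),inv(202,230,151))
E
```

```text
knob z 151 [array([201., 232.]), array([201., 202.]), array([201., 169.])]
knob z 147 [array([201., 227.]), array([201., 197.]), array([201., 164.])]
knob z 128 [array([201., 204.]), array([201., 176.]), array([201., 146.])]
pad pts [array([177., 217.]), array([176., 164.]), array([225., 217.]), array([226., 164.])]
tip [201. 172.]
[469.78106611  57.4262011  110.        ] [626.51266944  57.08343836 110.        ] [548.40433941 -47.04784588 110.        ] [548.53758665  44.47806308 128.        ] [549.19686092  37.47145569 151.        ] [549.19846785  22.00319533 151.        ]
```

carry_out:
  dr:
    - [0,0,0]
    - [0,0,0]
    - [0,0,0]
    - [0,0,0]
  linear:
    - [0,0,-0.02]
    - [0,0,-0.02]
    - [0,0,-0.02]
    - [0,0,0]
  grip: [0,0,0,0]

```text
t: 4.85
position: [548.7, 33.8, 135.1]
tool_rot: [2.223, 2.219, 0.001]
contact_force: [-0.2, 0.2, 0.3]
opening: 0.3
grasp_force: 0.0
```

carry_out:
  dr:
    - [0,0,0]
    - [0,0,0]
    - [0,0,0]
    - [0,0,0]
    - [0,0,0]
    - [0,0,0]
    - [0,0,0]
  linear:
    - [0,0,-0.1]
    - [0,0,-0.1]
    - [0,0,-0.1]
    - [0,0,-0.1]
    - [0,0,0]
    - [0,0,0]
    - [0,0,0]
  grip: [1,1,1,1,1,1,1]

```text
t: 5.55
position: [547.6, 33.8, 213.2]
tool_rot: [-2.222, -2.218, 0.003]
contact_force: [-0.4, 0.3, 0.0]
opening: 85.4
grasp_force: 0.0
```

```bash
python3 - <<'E'
from h import *
s,c=cap('wrist'); s2,c2=cap('scene')
a=cv2.resize(c['pixels'][80:360,150:450],(400,373)); b=cv2.resize(c2['pixels'][170:290,210:323],(400,425),interpolation=cv2.INTER_CUBIC)
o=np.zeros((425,800,3),np.uint8); o[:373,:400]=a; o[:,400:]=b
cv2.imwrite('pics/g2.png',o[:,:,::-1]); print(s['t'],s['position'],s['contact_force'],s['opening'])
g=cv2.cvtColor(c['pixels'],cv2.COLOR_RGB2GRAY)
m=((g<40).astype(np.uint8)); p=np.zeros_like(m); cv2.circle(p,(284,215),28,1,-1)
k=max(cv2.findContours(m*p,cv2.RETR_EXTERNAL,cv2.CHAIN_APPROX_NONE)[0],key=cv2.contourArea); 
e=cv2.fitEllipse(k);print(cv2.contourArea(k),e,onz(s,c,*e[0],151),onz(s,c,*e[0],140))
# scene knob
x,y,z=onz(s,c,*e[0],151)
M=R.from_rotvec(np.ravel(c2['rvec'])).as_matrix()
for zz in(151,147,128): 
    w=M@np.array([548,34,zz])+np.ravel(c2['tvec']); print(zz,(c2['fx']*w[0]/w[2]+c2['cx']-210)*3.54,(c2['fy']*w[1]/w[2]+c2['cy']-170)*3.54)
E
```

```text
5.55 [547.55226472  33.79846046 213.18065611] [-0.38859359  0.33325944  0.01641199] 85.3739769973512
963.5 ((281.3077392578125, 213.53504943847656), (32.8582649230957, 37.45574951171875), 179.83450317382812) [547.91795655  35.13782061 151.        ] [547.93026465  31.74686174 140.        ]
151 200.54814261198126 149.94264796445498
147 200.68135753969514 153.69232530956245
128 201.3036853982359 171.20934620538452
```

View pics/g2.png

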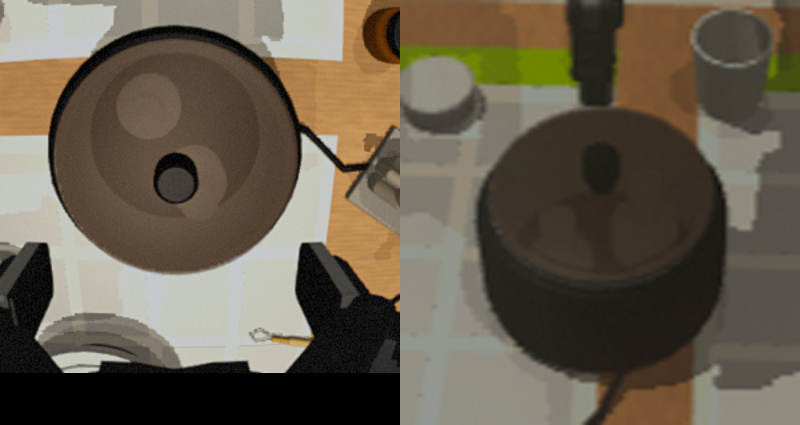

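carry_out:
  dr:
    - [0,0,0]
    - [0,0,0]
    - [0,0,0]
    - [0,0,0]
    - [0,0,0]
    - [0,0,0]
    - [0,0,0]
    - [0,0,0]
  linear:
    - [-0.006,0.001,0]
    - [0,0,0.1]
    - [0,0,0.1]
    - [0,0,0.1]
    - [0,0,0.1]
    - [0,0,0.06]
    - [0,0,0.025]
    - [0,0,0]
  grip: [0.5,0.5,0.5,0.5,0.5,0.5,0.5,0.5]

```text
t: 6.45
position: [548.4, 32.6, 117.1]
tool_rot: [-2.223, -2.219, 0.001]
contact_force: [0.1, -0.4, 0.2]
opening: 42.7
grasp_force: 0.0
```

carry_out:
  dr:
    - [0,0,0]
    - [0,0,0]
    - [0,0,0]
    - [0,0,0]
    - [0,0,0]
    - [0,0,0]
  linear:
    - [0,0,0]
    - [0,0,0]
    - [0,0,0]
    - [0,0,0]
    - [0,0,0]
    - [0,0,0]
  grip: [0.25,0.25,0.25,0.25,0.25,0.25]
  squeeze: 20

```text
t: 7.05
position: [549.2, 32.7, 118.5]
tool_rot: [2.222, 2.219, 0.002]
contact_force: [0.2, 0.4, 6.0]
opening: 24.0
grasp_force: 20.1
```

carry_out:
  dr:
    - [0,0,0]
    - [0,0,0]
    - [0,0,0]
    - [0,0,0]
    - [0,0,0]
  linear:
    - [0,0,-0.01]
    - [0,0,-0.01]
    - [0,0,-0.01]
    - [0,0,0]
    - [0,0,0]
  grip: [0,0,0,0,0]

```text
t: 7.55
position: [548.4, 32.7, 123.3]
tool_rot: [-2.223, -2.219, 0.0]
contact_force: [0.4, -0.2, -2.3]
opening: 23.9
grasp_force: 19.7
```

carry_out:
  dr:
    - [0,0,0]
    - [0,0,0]
    - [0,0,0]
    - [0,0,0]
    - [0,0,0]
    - [0,0,0]
  linear:
    - [0,0,-0.03]
    - [0,0,-0.06]
    - [0,0,-0.08]
    - [0,0,-0.07]
    - [0,0,-0.03]
    - [0,0,0]
  grip: [0,0,0,0,0,0]

```text
t: 8.15
position: [549.3, 32.7, 179.0]
tool_rot: [2.222, 2.218, 0.004]
contact_force: [-0.0, -0.5, -2.0]
opening: 24.3
grasp_force: 19.8
```

carry_out:
  dr:
    - [0,0,0]
    - [0,0,0]
    - [0,0,0]
    - [0,0,0]
    - [0,0,0]
    - [0,0,0]
    - [0,0,0]
    - [0,0,0]
    - [0,0,0]
    - [0,0,0]
    - [0,0,0]
    - [0,0,0]
  linear:
    - [0.05,-0.015,0]
    - [0.1,-0.03,0]
    - [0.15,-0.045,0]
    - [0.15,-0.045,0]
    - [0.15,-0.045,0]
    - [0.15,-0.045,0]
    - [0.15,-0.045,0]
    - [0.15,-0.045,0]
    - [0.15,-0.045,0]
    - [0.07,-0.021,0]
    - [0.03,-0.009,0]
    - [0,0,0]
  grip: [0,0,0,0,0,0,0,0,0,0,0,0]

```text
t: 9.35
position: [470.6, 292.9, 177.1]
tool_rot: [2.222, 2.221, -0.002]
contact_force: [-0.1, -0.5, -2.0]
opening: 23.8
grasp_force: 19.8
```

```bash
python3 - <<'E'
from h import *
s,c=cap('wrist'); s2,c2=cap('scene')
a=cv2.resize(c['pixels'],(400,300)); b=cv2.resize(c2['pixels'],(400,300))
cv2.imwrite('pics/l1.png',np.hstack([a,b])[:,:,::-1]); print(s['t'],s['position'],s['contact_force'],s['opening'],s['moment'])
E
```

```text
9.35 [470.55757899 292.93196175 177.05663144] [-0.08752437 -0.50515366 -1.95509073] 23.797823846863842 [ 0.01327113 -0.03487497  0.04896245]
```

View pics/l1.png

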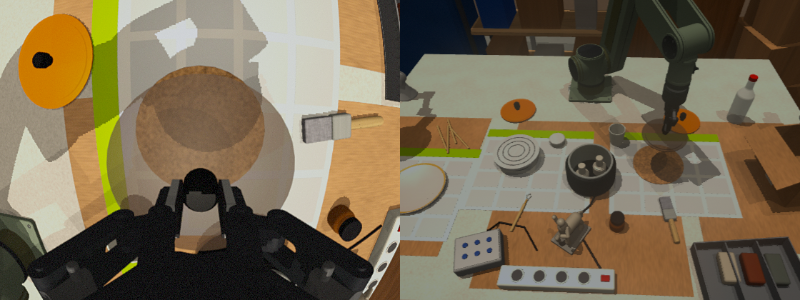

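The lid is held level above the cork mat, and both plinths are visible standing in the open pot. Next I'll lower it.

carry_out:
  dr:
    - [0,0,0]
    - [0,0,0]
    - [0,0,0]
    - [0,0,0]
    - [0,0,0]
    - [0,0,0]
    - [0,0,0]
    - [0,0,0]
    - [0,0,0]
    - [0,0,0]
  linear:
    - [0,0,0.05]
    - [0,0,0.1]
    - [0,0,0.13]
    - [0,0,0.13]
    - [0,0,0.13]
    - [0,0,0.1]
    - [0,0,0.06]
    - [0,0,0.03]
    - [0,0,0.015]
    - [0,0,0]
  grip: [0,0,0,0,0,0,0,0,0,0]

```text
t: 10.45
position: [471.4, 292.8, 28.9]
tool_rot: [2.223, 2.219, 0.001]
contact_force: [-0.7, -0.0, -0.9]
opening: 23.9
grasp_force: 19.8
```

carry_out:
  dr:
    - [0,0,0]
    - [0,0,0]
    - [0,0,0]
    - [0,0,0]
  linear:
    - [0,0,0.008]
    - [0,0,0.008]
    - [0,0,0.008]
    - [0,0,0]
  grip: [0,0,0,0]

```text
t: 10.85
position: [470.9, 292.8, 23.7]
tool_rot: [-2.223, -2.22, -0.0]
contact_force: [-0.1, 0.2, -1.5]
opening: 23.4
grasp_force: 19.8
```

carry_out:
  dr:
    - [0,0,0]
    - [0,0,0]
    - [0,0,0]
  linear:
    - [0,0,0.007]
    - [0,0,0.007]
    - [0,0,0]
  grip: [0,0,0]

```text
t: 11.15
position: [470.8, 292.7, 20.7]
tool_rot: [-2.223, -2.22, 0.001]
contact_force: [-0.2, 0.7, -0.6]
opening: 23.5
grasp_force: 19.8
```

carry_out:
  dr:
    - [0,0,0]
    - [0,0,0]
    - [0,0,0]
  linear:
    - [0,0,0.006]
    - [0,0,0.006]
    - [0,0,0]
  grip: [0,0,0]

```text
t: 11.45
position: [471.1, 292.9, 19.5]
tool_rot: [2.223, 2.22, 0.001]
contact_force: [-1.7, -0.6, 4.5]
opening: 23.9
grasp_force: 20.5
```

carry_out:
  dr:
    - [0,0,0]
    - [0,0,0]
    - [0,0,0]
    - [0,0,0]
    - [0,0,0]
    - [0,0,0]
    - [0,0,0]
    - [0,0,0]
    - [0,0,0]
    - [0,0,0]
    - [0,0,0]
  linear:
    - [0,0,0]
    - [0,0,0]
    - [0,0,0]
    - [0,0,0]
    - [0,0,-0.05]
    - [0,0,-0.15]
    - [0,0,-0.2]
    - [0,0,-0.2]
    - [0,0,-0.2]
    - [0,0,-0.2]
    - [0,0,0]
  grip: [0.6,0.6,0.6,0.6,0.6,0.6,0.6,0.6,0.6,0.6,0.6]

```text
t: 12.55
position: [473.9, 294.5, 225.6]
tool_rot: [2.221, 2.217, 0.021]
contact_force: [-0.3, 0.2, 0.1]
opening: 51.4
grasp_force: 0.0
```

carry_out:
  dr:
    - [0,0,0]
    - [0,0,0]
    - [0,0,0]
    - [0,0,0]
    - [0,0,0]
    - [0,0,0]
    - [0,0,0]
    - [0,0,0]
    - [0,0,0]
    - [0,0,0]
  linear:
    - [-0.16,0.047,0]
    - [-0.16,0.047,0]
    - [-0.16,0.047,0]
    - [-0.16,0.047,0]
    - [-0.16,0.047,0]
    - [-0.16,0.047,0]
    - [-0.16,0.047,0]
    - [-0.16,0.047,0]
    - [0,0,0]
    - [0,0,0]
  grip: [0.6,0.6,0.6,0.6,0.6,0.6,0.6,0.6,0.6,0.6]

```text
t: 13.55
position: [545.4, 36.2, 218.2]
tool_rot: [-2.224, -2.217, 0.001]
contact_force: [0.7, 0.1, -0.5]
opening: 51.2
grasp_force: 0.0
```

```bash
python3 - <<'E'
from h import *
s,c=cap('wrist'); s2,c2=cap('top')
a=c['pixels'][60:340,150:430]; b=cv2.resize(c2['pixels'][120:280,150:310],(400,400)); a=cv2.resize(a,(400,400))
cv2.imwrite('pics/p1.png',np.hstack([a,b])[:,:,::-1]); print(s['t'],s['position'],s['contact_force'],s['opening'])
E
```

```text
13.55 [545.40093668  36.22173919 218.15208913] [ 0.72959187  0.0659139  -0.46045935] 51.23413685368095
```

View pics/p1.png

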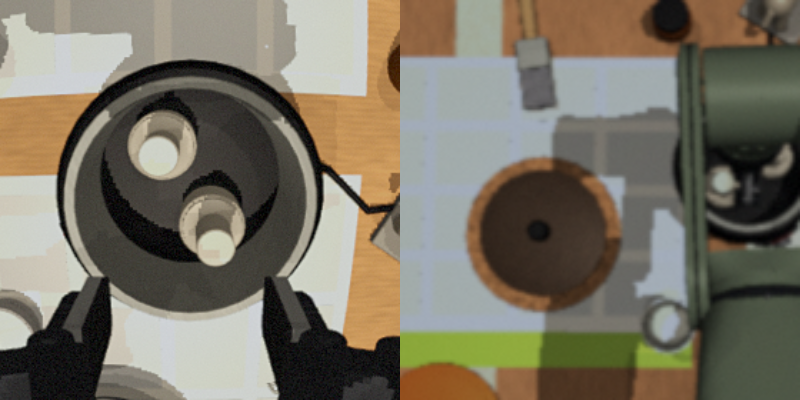

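The lid lies centred on the mat. The plinth tops are at crop positions (158,155) and (216,247), which I'll measure more closely.

```bash
cat > pl.py <<'E'
from h import *
def tops(s,c,guess,z=98):
    g=cv2.cvtColor(c['pixels'],cv2.COLOR_RGB2GRAY); out=[]
    for u,v in guess:
        p=cv2.resize(g[int(v)-25:int(v)+25,int(u)-25:int(u)+25],None,fx=8,fy=8,interpolation=cv2.INTER_CUBIC)
        m=(p>p.max()*0.88).astype(np.uint8); m=cv2.morphologyEx(m,cv2.MORPH_OPEN,np.ones((25,25)))
        k=max(cv2.findContours(m,cv2.RETR_EXTERNAL,cv2.CHAIN_APPROX_NONE)[0],key=cv2.contourArea); e=cv2.minEnclosingCircle(k)
        q=(e[0][0]/8-.44+int(u)-25,e[0][1]/8-.44+int(v)-25); w=onz(s,c,*q,z); o,d=ray(s,c,*q)
        print(q,e[1]/8,'diam',2*e[1]/8/c['fx']*np.linalg.norm(o-w),w.round(1)); out.append(w)
    return np.array(out)
E
python3 - <<'E'
from pl import *
s,c=cap('wrist'); t=tops(s,c,[(260.6,168.5),(301.2,232.9)])
d=t[0]-t[1]; print('mid',t.mean(0),'sep',np.linalg.norm(d),'yaw',np.arctan2(d[1],d[0])-np.pi/2)
print(onz(s,c,260.6,168.5,98),onz(s,c,301.2,232.9,98))
E
```

```text
(260.4193616485596, 170.44098335266114) 13.446928024291992 diam 24.144125498095146 [527.2  61.2  98. ]
(300.6217427825928, 234.71116119384766) 12.521882057189941 diam 23.728933338654095 [ 5.642e+02 -1.000e-01  9.800e+01]
mid [545.7099436   30.52705106  98.        ] sep 71.60848621135992 yaw 0.5424952776538423
[527.41016613  62.95356227  98.        ] [564.7058937    1.69240615  98.        ]
```

carry_out:
  dr:
    - [0,0,-0.1725]
    - [0,0,-0.1725]
    - [0,0,-0.1725]
    - [0,0,-0.1725]
    - [0,0,0]
    - [0,0,0]
    - [0,0,0]
  linear:
    - [0,0,0]
    - [0,0,0]
    - [0,0,0]
    - [0,0,0]
    - [0.155,-0.013,0]
    - [0,0,0]
    - [0,0,0]
  grip: [0.5,0.5,0.5,0.5,0.5,0.5,0.5]

```text
t: 14.4
position: [527.3, 62.9, 218.7]
tool_rot: [1.544, 2.735, 0.0]
contact_force: [0.5, -0.0, -0.8]
opening: 42.8
grasp_force: 0.0
```

carry_out:
  dr:
    - [0,0,0]
    - [0,0,0]
    - [0,0,0]
    - [0,0,0]
    - [0,0,0]
    - [0,0,0]
  linear:
    - [0,0,0.15]
    - [0,0,0.15]
    - [0,0,0.1]
    - [0,0,0.1]
    - [0,0,0]
    - [0,0,0]
  grip: [0.5,0.5,0.5,0.5,0.5,0.5]

```text
t: 15.0
position: [528.1, 61.8, 118.8]
tool_rot: [1.548, 2.733, 0.0]
contact_force: [0.7, -0.1, 0.4]
opening: 42.6
grasp_force: 0.0
```

```bash
python3 - <<'E'
from h import *
s,c=cap('wrist','d1'); print(s['t'],s['position'],s['contact_force'],s['opening'],R.from_rotvec(s['tool_rot']).as_matrix().round(3))
H=np.array(c['hand_eye'])
def pj(p):
    q=H[:3,:3].T@(np.array(p)-H[:3,3]); r=np.hypot(q[0],q[1]); t=np.arctan2(r,q[2]); return c['cx']+c['fx']*t*q[0]/r,c['cy']+c['fy']*t*q[1]/r
print('expected top centre if aligned',pj([0,0,s['position'][2]-98]))
E
```

```text
15.0 [528.10753081  61.80982369 118.80195177] [ 0.70653739 -0.06762747  0.36443168] 42.55357619133065 [[-0.514  0.858  0.   ]
 [ 0.858  0.514 -0.   ]
 [-0.     0.    -1.   ]]
expected top centre if aligned (np.float64(280.48439799049873), np.float64(235.4687051886214))
```

View pics/d1.png

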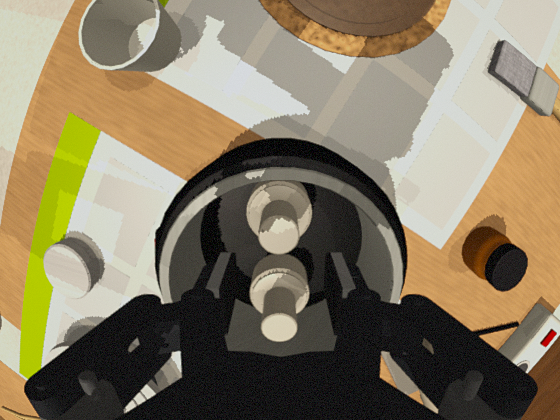

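The near plinth's top is at (279,237) against an expected (280.5,235.5), so the gripper is aligned. Descending to grip it.

carry_out:
  dr:
    - [0,0,0]
    - [0,0,0]
    - [0,0,0]
    - [0,0,0]
    - [0,0,0]
    - [0,0,0]
  linear:
    - [0,0,0.1]
    - [0,0,0.1]
    - [0,0,0.07]
    - [0,0,0.03]
    - [0,0,0]
    - [0,0,0]
  grip: [0.5,0.5,0.5,0.5,0.5,0.5]

```text
t: 15.65
position: [528.6, 62.0, 59.6]
tool_rot: [1.547, 2.732, 0.002]
contact_force: [-0.2, 0.7, 0.2]
opening: 42.6
grasp_force: 0.0
```

carry_out:
  dr:
    - [0,0,0]
    - [0,0,0]
    - [0,0,0]
    - [0,0,0]
    - [0,0,0]
    - [0,0,0]
  linear:
    - [0,0,0]
    - [0,0,0]
    - [0,0,0]
    - [0,0,0]
    - [0,0,0]
    - [0,0,0]
  grip: [0.2,0.2,0.2,0.2,0.2,0.2]
  squeeze: 35

```text
t: 16.25
position: [528.0, 61.8, 59.7]
tool_rot: [1.547, 2.733, 0.001]
contact_force: [-2.6, -0.6, 6.0]
opening: 24.4
grasp_force: 34.2
```

carry_out:
  dr:
    - [0,0,0]
    - [0,0,0]
    - [0,0,0]
    - [0,0,0]
    - [0,0,0]
    - [0,0,0]
    - [0,0,0]
    - [0,0,0]
    - [0,0,0]
    - [0,0,0]
  linear:
    - [0,0,-0.02]
    - [0,0,-0.03]
    - [0,0,-0.04]
    - [0,0,-0.05]
    - [0,0,-0.05]
    - [0,0,-0.03]
    - [0,0,-0.01]
    - [0,0,0]
    - [0,0,0]
    - [0,0,0]
  grip: [0.2,0.2,0.2,0.2,0.2,0.2,0.2,0.2,0.2,0.2]

```text
t: 17.25
position: [527.2, 61.9, 104.0]
tool_rot: [-1.548, -2.733, 0.001]
contact_force: [0.0, 0.2, -3.5]
opening: 24.2
grasp_force: 34.6
```

carry_out:
  dr:
    - [0,0,0]
    - [0,0,0]
    - [0,0,0]
  linear:
    - [0,0,0]
    - [0,0,0]
    - [0,0,0]
  grip: [0.2,0.2,0.2]

```text
t: 17.55
position: [527.5, 61.9, 104.4]
tool_rot: [-1.548, -2.733, 0.0]
contact_force: [0.1, 0.8, -3.8]
opening: 24.3
grasp_force: 34.6
```

It weighs about 3.6 N, so it is probably the heavier one. I'll set it back and lift the other.

carry_out:
  dr:
    - [0,0,0]
    - [0,0,0]
    - [0,0,0]
    - [0,0,0]
    - [0,0,0]
    - [0,0,0]
    - [0,0,0]
    - [0,0,0]
    - [0,0,0]
  linear:
    - [0,0,0.03]
    - [0,0,0.05]
    - [0,0,0.05]
    - [0,0,0.04]
    - [0,0,0.02]
    - [0,0,0.01]
    - [0,0,0.01]
    - [0,0,0.005]
    - [0,0,0]
  grip: [0.2,0.2,0.2,0.2,0.2,0.2,0.2,0.2,0.2]

```text
t: 18.45
position: [527.7, 61.9, 61.6]
tool_rot: [1.548, 2.734, 0.0]
contact_force: [0.3, -0.1, -3.8]
opening: 24.2
grasp_force: 34.6
```

carry_out:
  dr:
    - [0,0,0]
    - [0,0,0]
    - [0,0,0]
    - [0,0,0]
  linear:
    - [0,0,0.005]
    - [0,0,0.005]
    - [0,0,0.005]
    - [0,0,0]
  grip: [0.2,0.2,0.2,0.2]

```text
t: 18.85
position: [527.8, 61.7, 59.7]
tool_rot: [1.547, 2.733, 0.001]
contact_force: [-2.0, -1.7, 4.8]
opening: 24.2
grasp_force: 35.3
```

carry_out:
  dr:
    - [0,0,0]
    - [0,0,0]
    - [0,0,0]
    - [0,0,0]
    - [0,0,0]
    - [0,0,0]
    - [0,0,0]
  linear:
    - [0,0,0]
    - [0,0,0]
    - [0,0,0]
    - [0,0,-0.05]
    - [0,0,-0.15]
    - [0,0,-0.15]
    - [0,0,0]
  grip: [0.5,0.5,0.5,0.5,0.5,0.5,0.5]

```text
t: 19.55
position: [530.8, 62.3, 133.2]
tool_rot: [1.544, 2.727, 0.009]
contact_force: [1.2, -0.3, -0.8]
opening: 42.9
grasp_force: 0.0
```

carry_out:
  dr:
    - [0,0,0]
    - [0,0,0]
    - [0,0,0]
    - [0,0,0]
    - [0,0,0]
  linear:
    - [-0.18,0,0]
    - [-0.178,0,0]
    - [0,0,0]
    - [0,0,0]
    - [0,0,0]
  grip: [0.5,0.5,0.5,0.5,0.5]

```text
t: 20.05
position: [563.6, 1.1, 128.2]
tool_rot: [-1.547, -2.733, 0.0]
contact_force: [-0.3, 0.0, -0.1]
opening: 43.0
grasp_force: 0.0
```

```bash
python3 - <<'E'
from pl import *
s,c=cap('wrist','d2'); print(s['t'],s['position'],s['contact_force'],s['opening'])
H=np.array(c['hand_eye'])
def pj(p):
    q=H[:3,:3].T@(np.array(p)-H[:3,3]); r=np.hypot(q[0],q[1]); t=np.arctan2(r,q[2]); return c['cx']+c['fx']*t*q[0]/r,c['cy']+c['fy']*t*q[1]/r
a=pj([0,0,s['position'][2]-98]); b=pj([72,0,s['position'][2]-98]); print(a,b); tops(s,c,[a,b])
E
```

```text
20.05 [563.63495665   1.07990805 128.20429487] [-0.25482784  0.01764182 -0.10442133] 42.96790062325715
(np.float64(280.46627813264803), np.float64(230.24544672310094)) (np.float64(280.51664355599576), np.float64(116.47028651832808))
(277.8725, 223.6225) 14.912517547607422 diam 19.127190990665166 [559.8   4.1  98. ]
(275.935, 122.81) 19.028364181518555 diam 23.100199503042447 [526.2  58.1  98. ]
```

View pics/d2.png

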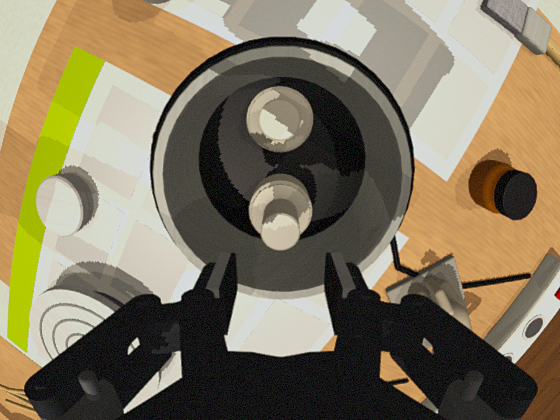

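The first plinth stands upright at (279,119). The second plinth's top is at (280,231), right under the gripper, so I'll descend.

carry_out:
  dr:
    - [0,0,0]
    - [0,0,0]
    - [0,0,0]
    - [0,0,0]
    - [0,0,0]
    - [0,0,0]
  linear:
    - [0,0,0.12]
    - [0,0,0.12]
    - [0,0,0.07]
    - [0,0,0.032]
    - [0,0,0]
    - [0,0,0]
  grip: [0.5,0.5,0.5,0.5,0.5,0.5]

```text
t: 20.7
position: [564.9, 0.9, 60.8]
tool_rot: [1.547, 2.733, 0.001]
contact_force: [0.7, -0.1, 0.3]
opening: 42.8
grasp_force: 0.0
```

carry_out:
  dr:
    - [0,0,0]
    - [0,0,0]
    - [0,0,0]
    - [0,0,0]
    - [0,0,0]
    - [0,0,0]
  linear:
    - [0,0,0]
    - [0,0,0]
    - [0,0,0]
    - [0,0,0]
    - [0,0,0]
    - [0,0,0]
  grip: [0.2,0.2,0.2,0.2,0.2,0.2]

```text
t: 21.3
position: [565.0, 0.4, 61.2]
tool_rot: [1.547, 2.732, 0.001]
contact_force: [-1.5, -0.0, 7.2]
opening: 24.2
grasp_force: 34.4
```

carry_out:
  dr:
    - [0,0,0]
    - [0,0,0]
    - [0,0,0]
    - [0,0,0]
    - [0,0,0]
    - [0,0,0]
    - [0,0,0]
    - [0,0,0]
    - [0,0,0]
    - [0,0,0]
    - [0,0,0]
  linear:
    - [0,0,-0.02]
    - [0,0,-0.03]
    - [0,0,-0.04]
    - [0,0,-0.05]
    - [0,0,-0.05]
    - [0,0,-0.03]
    - [0,0,-0.01]
    - [0,0,0]
    - [0,0,0]
    - [0,0,0]
    - [0,0,0]
  grip: [0.2,0.2,0.2,0.2,0.2,0.2,0.2,0.2,0.2,0.2,0.2]

```text
t: 22.4
position: [564.2, 0.5, 105.7]
tool_rot: [-1.548, -2.733, 0.0]
contact_force: [-0.4, 1.0, -1.7]
opening: 24.1
grasp_force: 34.4
```

carry_out:
  dr:
    - [0,0,0]
    - [0,0,0]
  linear:
    - [0,0,0]
    - [0,0,0]
  grip: [0.2,0.2]

```text
t: 22.6
position: [564.3, 0.5, 105.9]
tool_rot: [-1.548, -2.733, 0.0]
contact_force: [-0.1, 0.8, -1.4]
opening: 24.3
grasp_force: 34.4
```

Lighter, at about 1.5 N, so the first is the heavier one. I'll set this one back.

carry_out:
  dr:
    - [0,0,0]
    - [0,0,0]
    - [0,0,0]
    - [0,0,0]
    - [0,0,0]
    - [0,0,0]
    - [0,0,0]
    - [0,0,0]
    - [0,0,0]
  linear:
    - [0,0,0.03]
    - [0,0,0.05]
    - [0,0,0.05]
    - [0,0,0.04]
    - [0,0,0.02]
    - [0,0,0.01]
    - [0,0,0.01]
    - [0,0,0.005]
    - [0,0,0]
  grip: [0.2,0.2,0.2,0.2,0.2,0.2,0.2,0.2,0.2]

```text
t: 23.5
position: [564.5, 0.5, 63.2]
tool_rot: [1.548, 2.733, 0.0]
contact_force: [0.3, 1.0, -2.2]
opening: 24.1
grasp_force: 34.4
```

carry_out:
  dr:
    - [0,0,0]
    - [0,0,0]
    - [0,0,0]
    - [0,0,0]
  linear:
    - [0,0,0.005]
    - [0,0,0.005]
    - [0,0,0.005]
    - [0,0,0]
  grip: [0.2,0.2,0.2,0.2]

```text
t: 23.9
position: [564.7, 0.3, 61.2]
tool_rot: [1.547, 2.733, 0.0]
contact_force: [-2.2, -0.6, 5.6]
opening: 24.4
grasp_force: 35.0
```

carry_out:
  dr:
    - [0,0,0]
    - [0,0,0]
    - [0,0,0]
    - [0,0,0]
    - [0,0,0]
    - [0,0,0]
    - [0,0,0]
    - [0,0,0]
  linear:
    - [0,0,0]
    - [0,0,0]
    - [0,0,0]
    - [0,0,-0.05]
    - [0,0,-0.13]
    - [0,0,-0.13]
    - [0,0,0]
    - [0,0,0]
  grip: [0.5,0.5,0.5,0.5,0.5,0.5,0.5,0.5]

```text
t: 24.7
position: [564.6, 0.5, 122.8]
tool_rot: [1.547, 2.733, 0.001]
contact_force: [1.1, -0.4, -0.3]
opening: 42.2
grasp_force: 0.0
```

carry_out:
  dr:
    - [0,0,0]
    - [0,0,0]
    - [0,0,0]
    - [0,0,0]
    - [0,0,0]
  linear:
    - [0.18,0,0]
    - [0.178,0,0]
    - [0,0,0]
    - [0,0,0]
    - [0,0,0]
  grip: [0.5,0.5,0.5,0.5,0.5]

```text
t: 25.2
position: [527.7, 61.4, 121.6]
tool_rot: [-1.548, -2.733, 0.001]
contact_force: [0.1, -0.4, -0.2]
opening: 42.4
grasp_force: 0.0
```

```bash
python3 - <<'E'
from h import *
s,c=cap('wrist'); print(s['t'],s['position'],s['contact_force'],s['opening'])
H=np.array(c['hand_eye'])
def pj(p):
    q=H[:3,:3].T@(np.array(p)-H[:3,3]); r=np.hypot(q[0],q[1]); t=np.arctan2(r,q[2]); return c['cx']+c['fx']*t*q[0]/r,c['cy']+c['fy']*t*q[1]/r
im=c['pixels'].copy(); a=pj([0,0,s['position'][2]-98]); cv2.drawMarker(im,(int(round(a[0])),int(round(a[1]))),(255,0,0),0,8,1)
w=cv2.resize(im[120:400,150:430],(400,400))
cv2.imwrite('pics/d3.png',w[:,:,::-1])
E
```

```text
25.2 [527.7409074   61.39214299 121.56911674] [ 0.09467864 -0.35568114 -0.20392928] 42.41385793193853
```

View pics/d3.png

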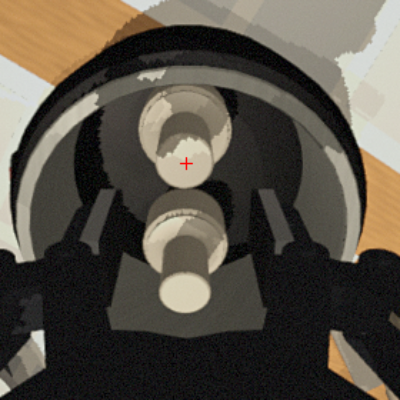

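The marker sits on the heavy plinth's top at (186,162), and both plinths are upright.

carry_out:
  dr:
    - [0,0,0]
    - [0,0,0]
    - [0,0,0]
    - [0,0,0]
    - [0,0,0]
    - [0,0,0]
  linear:
    - [0,0,0.1]
    - [0,0,0.1]
    - [0,0,0.08]
    - [0,0,0.029]
    - [0,0,0]
    - [0,0,0]
  grip: [0.5,0.5,0.5,0.5,0.5,0.5]

```text
t: 25.85
position: [528.3, 61.6, 60.8]
tool_rot: [1.548, 2.733, 0.001]
contact_force: [0.4, -0.7, -0.2]
opening: 42.8
grasp_force: 0.0
```

carry_out:
  dr:
    - [0,0,0]
    - [0,0,0]
    - [0,0,0]
    - [0,0,0]
    - [0,0,0]
    - [0,0,0]
  linear:
    - [0,0,0]
    - [0,0,0]
    - [0,0,0]
    - [0,0,0]
    - [0,0,0]
    - [0,0,0]
  grip: [0.2,0.2,0.2,0.2,0.2,0.2]
  squeeze: 40

```text
t: 26.45
position: [528.0, 61.8, 61.3]
tool_rot: [1.547, 2.733, 0.001]
contact_force: [-2.2, -0.6, 6.3]
opening: 24.0
grasp_force: 39.2
```

carry_out:
  dr:
    - [0,0,0]
    - [0,0,0]
    - [0,0,0]
    - [0,0,0]
    - [0,0,0]
    - [0,0,0]
    - [0,0,0]
    - [0,0,0]
    - [0,0,0]
    - [0,0,0]
    - [0,0,0]
    - [0,0,0]
  linear:
    - [0,0,-0.02]
    - [0,0,-0.03]
    - [0,0,-0.05]
    - [0,0,-0.08]
    - [0,0,-0.1]
    - [0,0,-0.1]
    - [0,0,-0.1]
    - [0,0,-0.1]
    - [0,0,-0.06]
    - [0,0,-0.03]
    - [0,0,0]
    - [0,0,0]
  grip: [0.2,0.2,0.2,0.2,0.2,0.2,0.2,0.2,0.2,0.2,0.2,0.2]

```text
t: 27.65
position: [527.0, 61.8, 193.4]
tool_rot: [-1.547, -2.732, 0.001]
contact_force: [0.2, -0.3, -3.5]
opening: 23.8
grasp_force: 39.6
```

```bash
python3 - <<'E'
from h import *
s,c=cap('top'); print(s['t'],s['position'],s['contact_force'])
im=c['pixels'];g=cv2.cvtColor(im,cv2.COLOR_RGB2GRAY)
p=cv2.resize(g[170:260,336:426],None,fx=6,fy=6,interpolation=cv2.INTER_CUBIC)
for r0,r1 in((5,22),(22,34)):
  h=cv2.HoughCircles(p,cv2.HOUGH_GRADIENT,1,8,param1=60,param2=30,minRadius=r0*6,maxRadius=r1*6)
  if h is not None:
    for a in h[0][:4]: print(a[2]/6,onz(s,c,a[0]/6+336-.4,a[1]/6+170-.4,50).round(1))
E
```

```text
27.65 [526.95767926  61.84869612 193.4296438 ] [ 0.19073684 -0.32389769 -3.5271361 ]
25.25 [ 462.1 -253.    50. ]
24.15 [ 464.7 -249.4   50. ]
```

carry_out:
  dr:
    - [0,0,0]
    - [0,0,0]
    - [0,0,0]
    - [0,0,0]
    - [0,0,0]
    - [0,0,0]
    - [0,0,0]
    - [0,0,0]
    - [0,0,0]
    - [0,0,0]
    - [0,0,0]
    - [0,0,0]
  linear:
    - [-0.06,-0.055,0]
    - [-0.095,-0.088,0]
    - [-0.143,-0.131,0]
    - [-0.143,-0.131,0]
    - [-0.143,-0.131,0]
    - [-0.143,-0.131,0]
    - [-0.143,-0.131,0]
    - [-0.143,-0.131,0]
    - [-0.12,-0.11,0]
    - [-0.06,-0.055,0]
    - [0,0,0]
    - [0,0,0]
  grip: [0.2,0.2,0.2,0.2,0.2,0.2,0.2,0.2,0.2,0.2,0.2,0.2]

```text
t: 28.9
position: [462.2, -254.7, 193.8]
tool_rot: [-1.548, -2.732, -0.002]
contact_force: [0.5, 0.5, -3.9]
opening: 24.2
grasp_force: 39.7
```

carry_out:
  dr:
    - [0,0,0]
    - [0,0,0]
    - [0,0,0]
    - [0,0,0]
    - [0,0,0]
  linear:
    - [0,0,0]
    - [0,0,0]
    - [0,0,0]
    - [0,0,0]
    - [0,0,0]
  grip: [0.2,0.2,0.2,0.2,0.2]

```text
t: 29.4
position: [462.8, -254.9, 194.3]
tool_rot: [1.547, 2.734, 0.0]
contact_force: [-0.0, -0.5, -3.1]
opening: 24.0
grasp_force: 39.7
```

```bash
python3 - <<'E'
from h import *
s,c=cap('wrist'); s2,c2=cap('scene'); print(s['position'],s['joint_vel'].round(3))
cv2.imwrite('pics/f.png',np.hstack([cv2.resize(c['pixels'],(400,300)),cv2.resize(c2['pixels'][90:342,60:396],(400,300))])[:,:,::-1])
E
```

```text
[ 462.79732802 -254.93433575  194.31963155] [-0.005  0.    -0.001  0.     0.001 -0.001]
```

View pics/f.png

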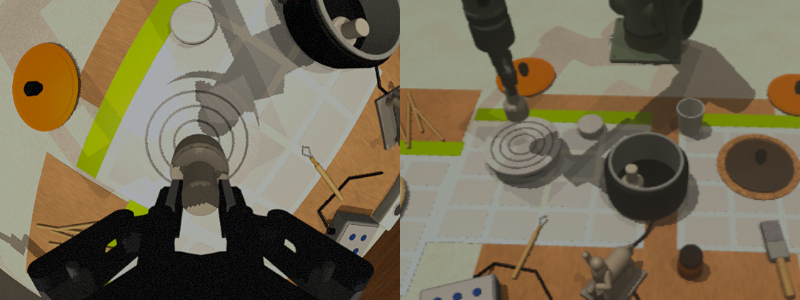

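The heavy plinth is held upright over the turntable, the light one stands in the pot, and the lid is on the mat. The turntable's centre is at about (284,200) in the wrist image, so I'll check that before handing in.

```bash
python3 - <<'E'
from h import *
s,c=cap('wrist'); w=onz(s,c,284,200,50); d=np.linalg.norm((w-s['position'])[:2]); print(w,d)
if d<25: print(arm.job_done())
E
```

```text
[ 470.98128029 -261.74922082   50.        ] 10.555716792085967
the job is handed in; nothing more can be done
None
```

I handed the job in with the heavier plinth (about 3.6 N, against about 1.5 N) held upright about 100 mm above the turntable and roughly 10 mm off its middle. The lighter one stands back in the pot and the lid lies centred on the cork mat; the hand-in call returned no verdict.

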